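# Nudge a gearbox cover onto its locating pins

## Robot

A 6-joint arm with a two-finger parallel gripper is mounted at the origin on the work surface. World frame = base frame: x ahead of the robot, y to its left, z up, the work surface at z = 0. Lengths are in m, angles in rad, forces in N, time in s.
With the tool pointing down it reaches from about 0.375 to 0.75 m from the base axis. Payload 9 kg.
Tool frame: the origin (TCP) lies between the finger pads; the fingertips stand 14 mm ahead of it and the grasp point (between the pads) lies 5 mm behind it; z points along the fingers, y is the line along which they close (so a half turn about z gives the same grasp; the last joint's range is limited). The gripper opens to 85 mm and grips with 20 to 120 N. Pads are 22 mm wide; open, the fingers measure 114 mm over their backs; the gripper's body (76 mm by 85 mm) begins 54 mm behind the grasp point. The pads swing forward as they close: fully open they stand 13 mm farther back than shut.
Start: joints at [1.002, 0.104, 0.097, 1.564, 0, 1.353], TCP at [0.206, 0.563, 0.245] pointing down, gripper open.
Joint ranges: [-2.99, 2.99], [-0.84, 1.86], [-1.1, 1.16], [-1.84, 2.11], [-1.51, 1.56], [-3.14, 3.14]. Speed limits (rad/s): [2.22, 2.22, 2.57, 3.14, 3.14, 3.14].

## Interface

Orientations are given as a 3x3 rotation matrix whose columns are the frame's x, y, z axes.
In Python, from workcell import monitor, capture, camera_params, job gives the robot as it stands.
- The arm moves only by the shell command python3 -m crank 'ROWS' [OPENING]. ROWS is JSON, a list that holds one entry, the list of rows, each a list of 4 numbers: the shift along the tool's x, y, z in m, then the turn about the tool's z in rad. A call has 1 to 12 rows; each row shifts and turns the commanded pose from where the row before left it, along the tool's axes as they then stand; what a row does not reach is not made up. A row lasts 1/8 s, in which the tool goes at most 62.5 mm and 10.7 degrees, less where a joint would pass 70% of its speed; a pose out of reach is approached as far as the arm can. A call with a gripper value outside its range is refused whole. OPENING is the opening, from -1 (shut) to 1 (fully open), so that 0 is half open, set as the call begins (- or left out, the last holds). The fingers move at their own pace and stop on an object; the grip force is fixed at half the most. Time passes only in rows, so rows that do not move let the fingers close. It gives the time, the measured TCP pose, the force, the opening and the grip force at its end, in the units of the state.
- monitor.read_state(): the state, without advancing time (a new reading comes with each control period).
- capture(name): name is "side" or "top" or "wrist"; returns the picture (384x512x3 uint8, red, green, blue); there is no depth.
- camera_params(name): a dict with "mtx" (3x3 intrinsics, pixels), "view" (4x4, takes a point from world to camera coordinates). Camera axes: x right, y up, looking along -z (the intrinsics and any distortion apply to the point x, -y, -z); pixel columns grow to the right and rows downward; lengths in m; the calibration is good to about 2 mm. A picture is of the moment at which its call begins: read the wrist's pose just before it. camera_params takes no time and is no camera call; for the wrist camera it gives the pose at the moment of the call.
- job.close_job(): hands the job in; it is judged then, once.
The state is a dict: "time": time; "joints": joint angles; "joint_velocities": joint speeds; "joint_efforts": joint torques, N m; "position": TCP position; "tcp_rot": TCP orientation; "wrist_force": force on the tool from outside, world axes, zero at the start; "ft_torque": the same for the moment, N m; "gripper_width": finger opening in m; "finger_force": force on a finger pad.
Only numpy, scipy, OpenCV 4.12 (cv2) and the standard library are available. Lean on these libraries where they do the work, as an engineer would, in place of code of your own. Each camera call takes 0.05 s, during which the arm holds its last target. There are 200 camera calls.

## Task

The blue cover plate lies askew on top of the two locating pins of the aluminium gearbox housing. Nudge it sideways with the fingertips until both of its holes drop over the pins and it lies flat on the housing. Do not pick the cover up, leave the sockets, the jar and the orange battery pack where they stand, and finish with the arm clear.

Things in the scene. Friction and masses are not known exactly. Their poses are not given: they have to be found in the camera images.
- housing: Aluminium gearbox housing, bolted down, turned by up to 0.45 rad. Its top is a flat flange 140 (own x) by 180 (own y) mm, 45 mm above the work surface; below the 12 mm thick flange the body is 116 x 156 mm. Origin: centre of its underside, on the work surface; z up.
- seat (a point): Centre of the flange's top face, 45 mm above the housing's origin, axes as the housing's. A thin green gasket on the flange (no height) has an outer edge of 110 x 150 mm, centred here: exactly the outline of the seated cover, so that an even rim of 15 mm then shows all round. Seated, the cover's origin and axes coincide with this frame.
- pin_left (a point): Foot of the left steel locating pin, on its axis at flange height: 38 mm along the housing's +x, 45 mm along its +y from the seat. The pin is 10 mm thick for 3 mm, then tapers over 6 mm to a blunt tip 3 mm wide: 9 mm in all above the flange. Hidden under the cover at the start.
- pin_right (a point): Foot of the right locating pin, the same as the left one but 45 mm along the housing's -y. Hidden under the cover at the start.
- cover: Loose flat blue cover plate, 110 (own x) x 150 (own y) x 8 mm thick, about 0.35 kg, with two 13 mm through holes near its +x edge. Origin: centre of its underside; z up. At the start it is 16 to 26 mm along the housing's +x and up to 20 mm either way along its y from the seat, turned up to 0.15 rad, resting on both pin tips.
- hole_left (a point): Centre of the cover's left hole at the underside: 38 mm along the cover's +x, 45 mm along its +y. Belongs on pin_left. At the start the cover's -x edge rests on the flange and its +x edge is about 13 mm above it (tilt about 0.13 rad).
- hole_right (a point): Centre of the cover's right hole at the underside: 38 mm along the cover's +x, 45 mm along its -y. Belongs on pin_right. The cover slides under a push of a few N on its edge and stays where it is left; two fingertips side by side against an edge turn it square to them.
- socket_tall: Upright steel socket, 28 mm thick, 64 mm tall, beside the housing's +y end. Origin: centre of its underside. It stands on the cart top and is not part of the job.
- socket_short: Upright steel socket, 34 mm thick, 40 mm tall, beside the housing's -y end. Origin: centre of its underside. It stands on the cart top and is not part of the job.
- jar: Closed grey jar with a yellow lid, 60 mm thick, 75 mm tall, on the housing's +y side. Origin: centre of its underside. It stands on the cart top and is not part of the job.
- battery: Orange battery pack, 75 x 75 mm and 55 mm high with a black slide-on top, on the housing's -y side. Origin: centre of its underside. It stands on the cart top and is not part of the job.

How it is judged:
At the end, for the whole second after the job is handed in: Both holes of the cover are over their pins (centres within 3 mm seen from above), its underside at both holes is within 2 mm of the flange, it lies flat within 0.03 rad and at rest (horizontal distance between hole_left and pin_left below 0.003 m and horizontal distance between hole_right and pin_right below 0.003 m and z of each of hole_left, hole_right in the frame of seat below 0.002 m and angle between cover's own z axis and vertical below 0.03 rad and linear speed of cover below 0.01 m/s); the robot touches nothing.
It fails at once if the cover is picked up (its centre more than 20 mm above the flange) (z of cover in the frame of seat above 0.02 m).
It fails at once if the socket tall is moved by more than 20 mm (distance of socket_tall from where it was at the start of the episode above 0.02 m).
It fails at once if the socket short is moved by more than 20 mm (distance of socket_short from where it was at the start of the episode above 0.02 m).
It fails at once if the jar is moved by more than 20 mm (distance of jar from where it was at the start of the episode above 0.02 m).
It fails at once if the battery is moved by more than 20 mm (distance of battery from where it was at the start of the episode above 0.02 m).
It also fails if it takes over 48 s, if anything falls off the work surface, if the arm or the gripper's body presses on something with over 40 N, if the wrist force passes 120 N, or if a joint passes its speed limit or range.

## Working session

There is one attempt and no reset: what is moved stays moved. The work goes in short steps, Python scripts to look and compute and a shell command to move; the robot and the scene stay as the last step left them, time stands still between calls to the robot, and variables do not carry over. Pictures are saved under pics/ and viewed, at most 10 in all, crops included, and the job is handed in when it is done.

```bash
mkdir -p pics; python3 - <<'E'
from workcell import monitor, capture, camera_params
import cv2,numpy as np
s=monitor.read_state();print(s['time'],s['position'],np.round(s['tcp_rot'],3),s['gripper_width'],s['wrist_force'])
for n in('top','side'):
    cv2.imwrite(f'pics/{n}0.png',cv2.resize(capture(n)[:,:,::-1],(800,600),interpolation=cv2.INTER_CUBIC))
    p=camera_params(n);print(n,{k:np.round(v,4).tolist() if not isinstance(v,str) else v for k,v in p.items()})
E
```

```text
0.0 [0.20599849 0.56320177 0.24453603] [[-0.939  0.344 -0.001]
 [ 0.344  0.939 -0.001]
 [ 0.    -0.001 -1.   ]] 0.0854665422623529 [-0.47166739  0.91374009 -0.3674214 ]
top {'mtx': [[479.6965, 0.0, 252.2342], [0.0, 479.6965, 193.3541], [0.0, 0.0, 1.0]], 'view': [[-0.1303, -0.9915, -0.0013, 0.1016], [0.9715, -0.1279, 0.1998, -0.5643], [-0.1982, 0.0248, 0.9798, -1.0078], [0.0, 0.0, 0.0, 1.0]]}
side {'mtx': [[451.4872, 0.0, 248.552], [0.0, 451.4872, 189.2421], [0.0, 0.0, 1.0]], 'view': [[0.9352, -0.3539, -0.0092, -0.4969], [0.2681, 0.6912, 0.6711, -0.2149], [-0.2312, -0.6301, 0.7413, -1.0914], [0.0, 0.0, 0.0, 1.0]]}
```

View pics/top0.png

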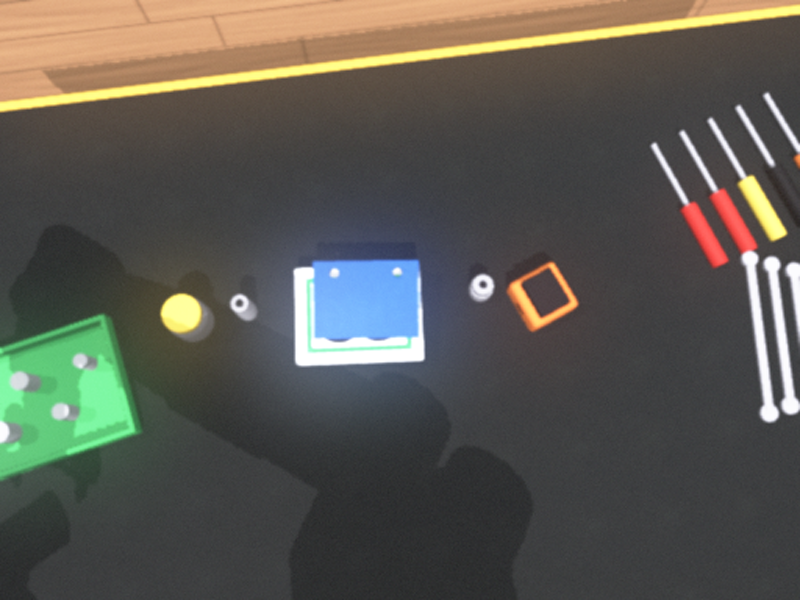

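View pics/side0.png

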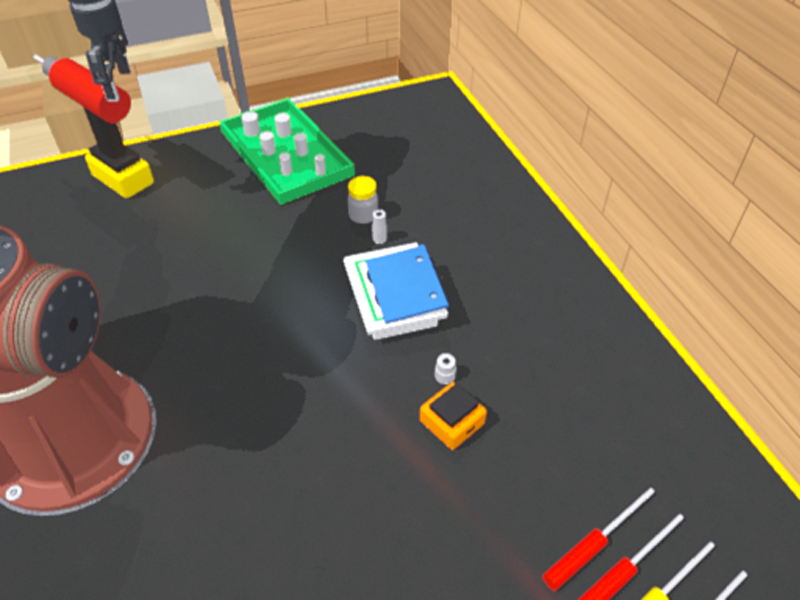

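Top view: housing about (295–424, 263–365), cover (313–419, 261–339), with holes at (335,272) and (397,271). The sockets are at (243,303) and (482,288). I'll enlarge a crop.

```bash
python3 - <<'E'
import cv2
from workcell import capture
im=capture('top')[:,:,::-1]
c=im[155:245,175:285]  # x7
cv2.imwrite('pics/top1.png',cv2.resize(c,None,fx=6.5,fy=6.5,interpolation=cv2.INTER_CUBIC))
E
```

```text
(no output)
```

View pics/top1.png

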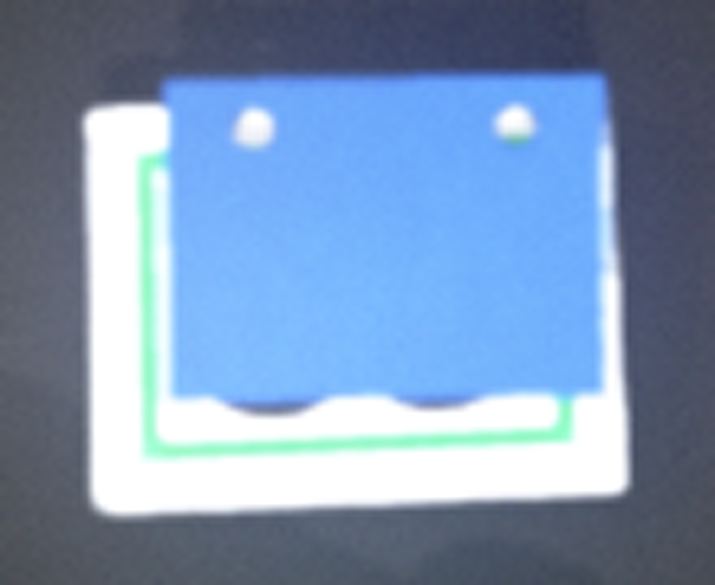

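Flange corners (crop px): (85,107), (93,515), (628,492). Gasket: (138,155), (147,456), (572,440). Cover top corners: (162,78), (606,74), (174,398), (601,393).

```bash
cat > h.py <<'E'
import numpy as np
from workcell import camera_params
from scipy.optimize import least_squares
def proj(name,P):
    c=camera_params(name);V=c['view'];P=np.atleast_2d(P)
    q=(V[:3,:3]@P.T).T+V[:3,3]; q=q*[1,-1,-1]
    u=(np.array(c['mtx'])@q.T).T; return u[:,:2]/u[:,2:]
def ray(name,px,z):
    c=camera_params(name);V=np.array(c['view']);R=V[:3,:3]
    d=np.linalg.inv(c['mtx'])@[px[0],px[1],1]; d=R.T@(d*[1,-1,-1]); o=-R.T@V[:3,3]
    return o+d*(z-o[2])/d[2]
def rz(a): return np.array([[np.cos(a),-np.sin(a)],[np.sin(a),np.cos(a)]])
def fit(name,local,px,x0):
    "local: own x,y and world z"
    L=np.array(local);P=np.array(px)
    f=lambda p:(proj(name,np.c_[(rz(p[2])@L[:,:2].T).T+p[:2],L[:,2]])-P).ravel()
    r=least_squares(f,x0); return r.x,np.abs(r.fun).max()
E
python3 - <<'E'
from h import *
k=lambda a:[((u+.5)/6.5-.5+175,(v+.5)/6.5-.5+155) for u,v in a]
# image up=+x, left=+y
H,e=fit('top',[(.07,.09,.045),(-.07,.09,.045),(-.07,-.09,.045),(.055,.075,.045),(-.055,.075,.045),(-.055,-.075,.045)],k([(85,107),(93,515),(628,492),(138,155),(147,456),(572,440)]),[.5,0,0])
c,s=np.cos(.13),np.sin(.13)
C=[]
for x in(.055,-.055):
  for y in(.075,-.075): C.append((x*c-.008*s,y,.045+(x+.055)*s+.008*c))
C,e2=fit('top',C,k([(162,78),(606,74),(174,398),(601,393)]),[.5,0,0])
print(H,e,C,e2)
d=rz(H[2]).T@(C[:2]-H[:2]);print('cover in housing',d,C[2]-H[2])
for n,px,z in(('tall',(243,298),.064),('short',(482,282),.04),('jar',(182,312),.075),('bat',(543,293),.055)):
  print(n,ray('top',np.array(px)*.64,z)[:2])
for n in('pl','pr'):
  print(n,H[:2]+rz(H[2])@[.038,.045 if n=='pl' else -.045])
E
```

```text
[ 0.56665873  0.08035006 -0.08777583] 1.1989461125303933 [ 0.58432849  0.06659097 -0.11920148] 1.1774940475624476
cover in housing [ 0.0188079  -0.01215713] -0.03142565582485879
tall [0.60511781 0.23829091]
short [ 0.5891139  -0.10359951]
jar [0.59376842 0.32238934]
bat [ 0.55862179 -0.18516306]
pl [0.60845728 0.12184562]
pr [0.6005676 0.0321921]
```

Housing is at (0.567, 0.080), yaw −0.088. The cover is +19 mm in x and −12 mm in y, turned −0.03. These all fit the given ranges. The plan:
1. Touch the fingertips down on the free +y rim to calibrate tip height.
2. Push the cover towards +y.
3. Push it towards −x.

```bash
cat >> h.py <<'E'
H=np.array([.5667,.0804]);YAW=-.0878
def where(tx,ty,along):
    "delta in tool axes to housing-frame target tx,ty; along='x'/'y' : housing axis for tool y"
    from workcell import monitor
    s=monitor.read_state();R=np.array(s['tcp_rot']);p=np.array(s['position'])
    print('t',round(s['time'],2),'housing xy',np.round(rz(YAW).T@(p[:2]-H),4),'z',round(p[2],4),'w',round(s['gripper_width'],4),'F',np.round(s['wrist_force'],1))
    g=H+rz(YAW)@[tx,ty]; d=R.T@np.r_[g-p[:2],0]
    a=YAW+(0 if along=='x' else np.pi/2); b=np.arctan2(R[1,1],R[0,1]); t=(b-a+np.pi/2)%np.pi-np.pi/2
    print('delta tool',np.round(d,4),'turn',round(t,4),'joints',np.round(s['joints'],2))
E
python3 -m crank '[[[-0.0484,-0.0252,0,0],[-0.0484,-0.0252,0,0],[-0.0484,-0.0252,0,0],[-0.0484,-0.0252,0,0],[-0.0484,-0.0252,0,0],[-0.0484,-0.0252,0,0],[-0.0484,-0.0252,0,0],[-0.0484,-0.0252,0,0],[-0.0484,-0.0252,0,0],[-0.0484,-0.0252,0,0]]]' 0.5
python3 -m crank '[[[0,0,0.012,0.1635],[0,0,0.012,0.1635],[0,0,0.012,0.1635],[0,0,0.012,0.1635],[0,0,0.012,0.1635],[0,0,0.012,0.1635],[0,0,0.012,0.1635],[0,0,0.012,0.1635],[0,0,0,0]]]'
python3 -c "
from h import *;where(0,.08,'x')"
```

```text
time: 1.4
position: [0.575, 0.159, 0.2451]
tcp_rot: [[-0.939, 0.344, -0.0], [0.344, 0.939, 0.0], [0.0, 0.0, -1.0]]
wrist_force: [0.3, 0.4, 0.6]
gripper_width: 0.064
finger_force: 0.0
time: 2.52
position: [0.5733, 0.1605, 0.1481]
tcp_rot: [[0.087, 0.996, -0.002], [0.996, -0.087, -0.0], [-0.0, -0.002, -1.0]]
wrist_force: [0.4, 0.0, 0.6]
gripper_width: 0.0637
finger_force: 0.0
t 2.52 housing xy [-0.0005  0.0803] z 0.1481 w 0.0637 F [0.4 0.  0.6]
delta tool [-0.0003  0.0005 -0.    ] turn 0.001 joints [ 0.05  0.1  -0.09  1.39  0.    1.71]
```

```bash
python3 -m crank '[[[0,0,0.03,0],[0,0,0.03,0],[0,0,0.022,0],[0,0,0,0]]]' | egrep 'pos|force'
python3 -m crank '[[[0,0,0.002,0],[0,0,0,0]]]' | egrep 'pos|wrist'
python3 -m crank '[[[0,0,0.002,0],[0,0,0,0]]]' | egrep 'pos|wrist'
python3 -m crank '[[[0,0,0.002,0],[0,0,0,0]]]' | egrep 'pos|wrist'
python3 - <<'E'
from workcell import capture
import cv2
im=capture('side')[:,:,::-1]
cv2.imwrite('pics/side1.png',cv2.resize(im[120:240,190:330],None,fx=5,fy=5,interpolation=cv2.INTER_CUBIC))
E
```

```text
position: [0.5729, 0.1604, 0.066]
wrist_force: [-0.1, 0.3, 1.1]
finger_force: 0.0
position: [0.5749, 0.1606, 0.0667]
wrist_force: [-0.2, 0.5, -0.1]
position: [0.5742, 0.1605, 0.0635]
wrist_force: [0.1, 0.4, -0.4]
position: [0.574, 0.1605, 0.0611]
wrist_force: [0.1, -0.8, 0.2]
```

View pics/side1.png

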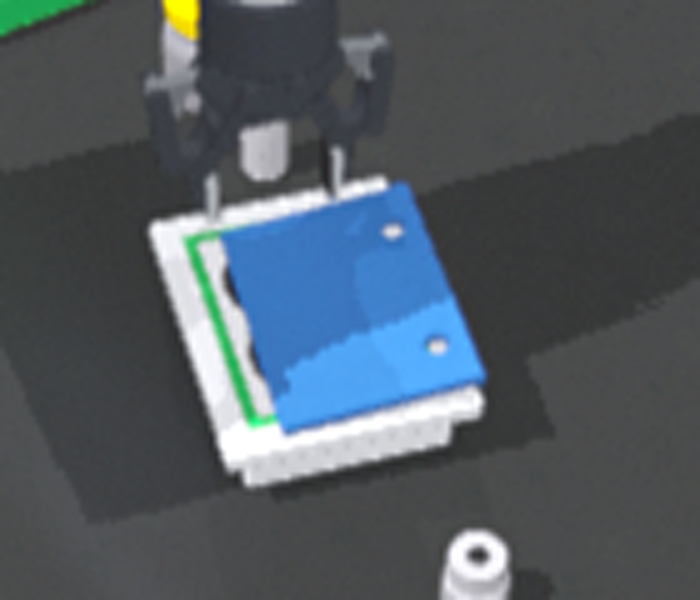

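Fingertips are at about (212,217) and (335,193), just above the +y rim and clear of the cover. I'll keep going down until contact.

```bash
for i in 1 2 3; do :; done
python3 -m crank '[[[0,0,0.002,0],[0,0,0,0]]]' | egrep 'pos|wrist'
python3 -m crank '[[[0,0,0.002,0],[0,0,0,0]]]' | egrep 'pos|wrist'
python3 -m crank '[[[0,0,0.0015,0],[0,0,0,0]]]' | egrep 'pos|wrist'
```

```text
position: [0.574, 0.1605, 0.0591]
wrist_force: [-1.4, 0.0, -0.1]
position: [0.574, 0.1605, 0.0571]
wrist_force: [0.3, -0.8, 1.3]
position: [0.574, 0.1605, 0.0557]
wrist_force: [-0.3, -0.4, 0.1]
```

```bash
python3 -m crank '[[[0,0,0.0015,0],[0,0,0,0]]]' | egrep 'pos|wrist'
python3 -m crank '[[[0,0,0.001,0],[0,0,0,0]]]' | egrep 'pos|wrist'
```

```text
position: [0.574, 0.1605, 0.0542]
wrist_force: [-0.2, 0.0, -0.7]
position: [0.5741, 0.1605, 0.0532]
wrist_force: [0.7, 0.2, -0.1]
```

```bash
python3 -m crank '[[[0,0,0.001,0],[0,0,0,0]]]' | egrep 'pos|wrist'
python3 -m crank '[[[0,0,0.001,0],[0,0,0,0]]]' | egrep 'pos|wrist'
```

```text
position: [0.5742, 0.1606, 0.053]
wrist_force: [-2.9, -0.6, 5.6]
position: [0.5743, 0.1605, 0.0529]
wrist_force: [-6.1, -0.4, 13.6]
```

```bash
python3 -m crank '[[[0,0,-0.04,0],[0,0,-0.03,0],[-0.05,0.005,0,0],[-0.05,0.005,0,0],[-0.05,0.005,0,0],[-0.05,0.004,0,0],[0,0,0.035,0],[0,0,0.03,0],[0,0,0,0]]]' | egrep 'pos|wrist'
python3 -c "
from h import *;where(.019,-.1,'x')"
```

```text
position: [0.5735, -0.0399, 0.0539]
wrist_force: [-1.5, 0.4, -0.2]
t 6.7 housing xy [ 0.0174 -0.1193] z 0.0539 w 0.064 F [-1.5  0.4 -0.2]
delta tool [0.0193 0.0016 0.    ] turn -0.0005 joints [-0.3   0.09 -0.27  1.22  0.    1.36]
```

```bash
python3 -m crank '[[[0.008,0.001,-0.0025,0],[0.008,0,0,0],[0.003,0,0,0],[0.003,0,0,0],[0.003,0,0,0],[0,0,0,0]]]' | egrep 'wrist'
python3 -c "
from h import *;where(.019,-.088,'x')"
python3 -m crank '[[[0.002,0,0,0],[0.002,0,0,0],[0.002,0,0,0],[0,0,0,0]]]' | egrep 'wrist'
python3 - <<'E'
from h import *;where(.019,-.088,'x')
from workcell import capture
import cv2
im=capture('top')[:,:,::-1]
cv2.imwrite('pics/top2.png',cv2.resize(im[155:245,175:285],None,fx=6.5,fy=6.5,interpolation=cv2.INTER_CUBIC))
E
```

```text
wrist_force: [0.6, -1.1, 0.3]
t 7.45 housing xy [ 0.0203 -0.0944] z 0.0589 w 0.0644 F [ 0.6 -1.1  0.3]
delta tool [ 0.0064 -0.0013  0.    ] turn 0.0 joints [-0.25  0.09 -0.26  1.22  0.    1.41]
wrist_force: [-0.9, -2.8, 0.9]
t 7.95 housing xy [ 0.0202 -0.0883] z 0.0587 w 0.064 F [-0.9 -2.8  0.9]
delta tool [ 0.0003 -0.0012  0.    ] turn 0.0001 joints [-0.24  0.09 -0.25  1.22  0.    1.42]
```

View pics/top2.png

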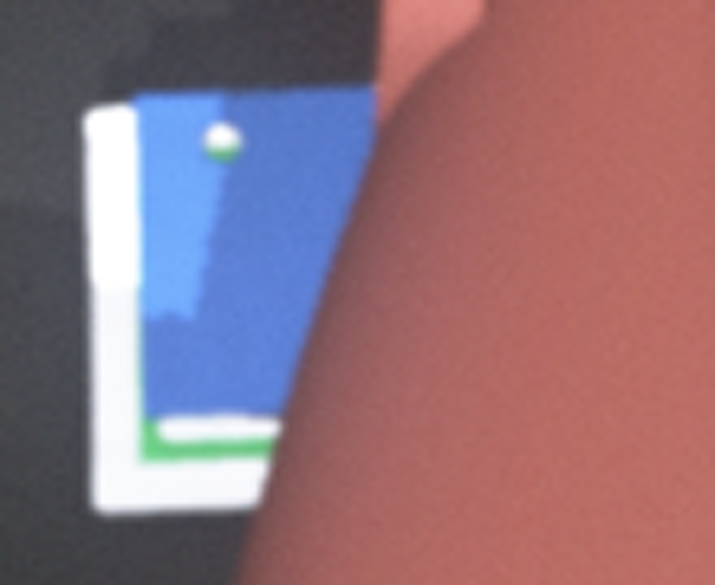

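```bash
python3 -m crank '[[[-0.005,0,0,0],[0,0,-0.04,0],[0,0,-0.04,0],[0.031,0.033,0,0],[0.031,0.033,0,0],[0.031,0.034,0,0]]]' | egrep 'wrist'
python3 -m crank '[[[0,0,0,-0.1745],[0,0,0,-0.1745],[0,0,0,-0.1745],[0,0,0,-0.1745],[0,0,0,-0.1745],[0,0,0,-0.1745],[0,0,0,-0.1745],[0,0,0,-0.1745],[0,0,0,-0.1745],[0,0,0,0]]]' | egrep 'wrist'
python3 - <<'E'
from h import *;where(.12,0,'y')
from workcell import capture
import cv2
cv2.imwrite('pics/side2.png',cv2.resize(capture('side')[120:240,190:330,::-1],None,fx=5,fy=5,interpolation=cv2.INTER_CUBIC))
im=capture('top')[:,:,::-1]
cv2.imwrite('pics/top3.png',cv2.resize(im[155:245,175:285],None,fx=6.5,fy=6.5,interpolation=cv2.INTER_CUBIC))
E
```

```text
wrist_force: [0.6, -1.3, 0.1]
wrist_force: [-0.4, -0.2, 1.0]
t 10.0 housing xy [ 0.1202 -0.0006] z 0.1385 w 0.0639 F [-0.4 -0.2  1. ]
delta tool [0.0002 0.0006 0.    ] turn -0.0017 joints [-0.09  0.39  0.23  1.41  0.    0.  ]
```

View pics/side2.png

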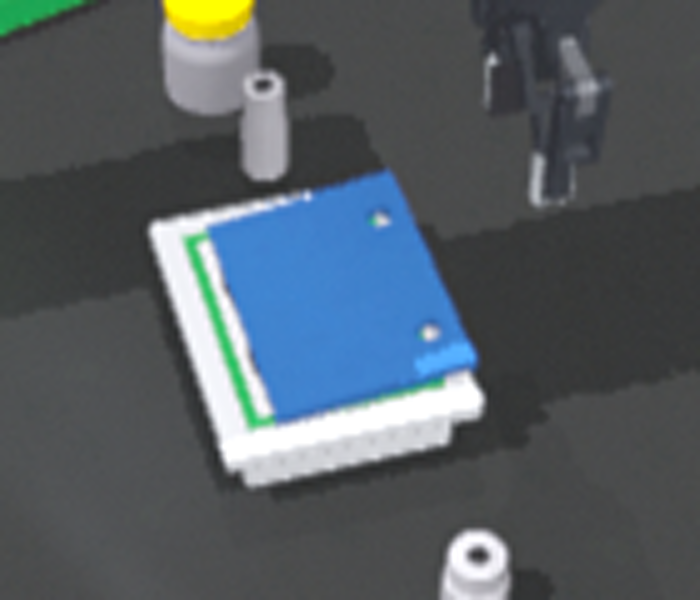

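Side view: the cover is clear of the arm. Top corners at (390,170), (207,228), (275,422), (476,358); gasket corners (186,240), (250,428); flange corners (151,225), (226,440), (484,394). I'll fit both from these.

```bash
python3 - <<'E'
from h import *
k=lambda a:[((u+.5)/5-.5+190,(v+.5)/5-.5+120) for u,v in a]
Hh,e=fit('side',[(-.07,.09,.045),(-.07,-.09,.045),(.07,-.09,.045),(-.055,.075,.045),(-.055,-.075,.045)],k([(151,225),(226,440),(484,394),(186,240),(250,428)]),[.567,.08,-.09])
c,s=np.cos(.13),np.sin(.13)
C=[(x*c-.008*s,y,.045+(x+.055)*s+.008*c) for x in(.055,-.055) for y in(.075,-.075)]
C,e2=fit('side',C,k([(390,170),(476,358),(207,228),(275,422)]),[.567,.08,-.09])
print(Hh,e,C,e2,'rel',rz(Hh[2]).T@(C[:2]-Hh[:2]),C[2]-Hh[2])
E
```

```text
[ 0.57205047  0.0803906  -0.09019994] 2.562362967946143 [ 0.58393012  0.07176262 -0.08609295] 0.39930074353310374 rel [ 0.01260854 -0.00752281] 0.004106988925088803
```

View pics/top3.png

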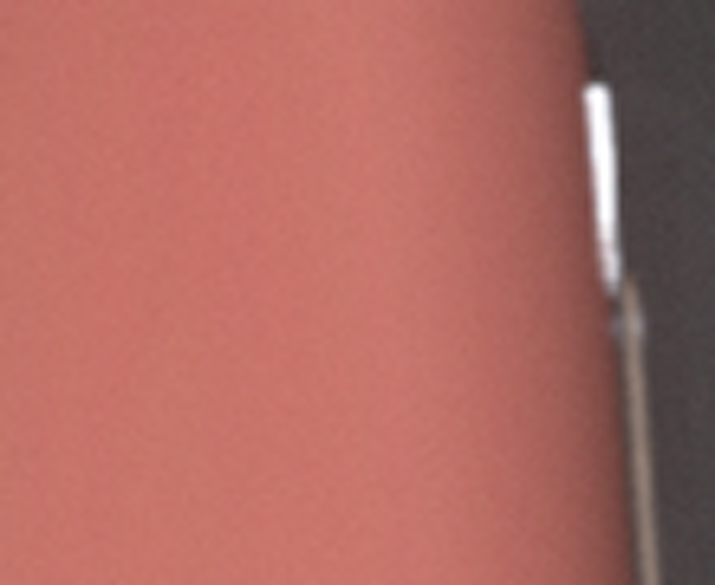

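The camera sits on the −x/−y side, so the near corners I read are the underside ones. I'll refit using gasket corners only for the housing.

```bash
python3 - <<'E'
from h import *
k=lambda a:[((u+.5)/5-.5+190,(v+.5)/5-.5+120) for u,v in a]
Hh,e=fit('side',[(-.07,.09,.045),(-.055,.075,.045),(-.055,-.075,.045)],k([(151,225),(186,240),(250,428)]),[.567,.08,-.09])
c,s=np.cos(.13),np.sin(.13)
P=lambda x,y,h:(x*c-h*s,y,.045+(x+.055)*s+h*c)
C,e2=fit('side',[P(.055,.075,.008),P(.055,-.075,0),P(-.055,-.075,0)],k([(390,170),(477,364),(275,422)]),[.567,.08,-.09])
print(Hh,e,C,e2)
for h in (Hh,np.r_[H,YAW]): print('rel',rz(h[2]).T@(C[:2]-h[:2]),C[2]-h[2])
E
```

```text
[ 0.57134247  0.07578955 -0.0924826 ] 0.8000539710164389 [ 0.58490771  0.07556327 -0.09590871] 0.803564241608683
rel [0.01352816 0.00102745] -0.003426111178938679
rel [ 0.01856169 -0.00322151] -0.008108712438158777
```

The cover is now square and within about 2 mm in y. Next is the −x push.

```bash
python3 -m crank '[[[0,0,0.035,0],[0,0,0.035,0],[0.01,0,0.012,0],[0.01,0,0,0],[0.004,0,0,0],[0.004,0,0,0],[0,0,0,0]]]' | egrep 'wrist'
python3 -c "
from h import *;where(.066,0,'y')"
python3 -m crank '[[[0.002,0,0,0],[0.002,0,0,0],[0.002,0,0,0],[0,0,0,0]]]' | egrep 'wrist'
python3 -m crank '[[[0.002,0,0,0],[0.002,0,0,0],[0.002,0,0,0],[0,0,0,0]]]' | egrep 'wrist'
python3 -c "
from h import *;where(.066,0,'y')"
```

```text
wrist_force: [0.4, -0.4, 0.5]
t 10.97 housing xy [ 0.0927 -0.0005] z 0.0577 w 0.0639 F [ 0.4 -0.4  0.5]
delta tool [ 0.0267  0.0005 -0.    ] turn -0.0008 joints [-0.09  0.34  0.02  1.25  0.    0.  ]
wrist_force: [-0.5, -0.9, 0.8]
wrist_force: [-0.1, 0.6, 0.7]
t 11.97 housing xy [ 0.0803 -0.0005] z 0.0569 w 0.0638 F [-0.1  0.6  0.7]
delta tool [ 0.0143  0.0005 -0.    ] turn -0.0005 joints [-0.09  0.31 -0.02  1.25  0.   -0.  ]
```

```bash
python3 -m crank '[[[0.002,0,0,0],[0.002,0,0,0],[0,0,0,0]]]' | egrep 'pos|wrist'
python3 -m crank '[[[0.002,0,0,0],[0.002,0,0,0],[0,0,0,0]]]' | egrep 'pos|wrist'
python3 -m crank '[[[0.002,0,0,0],[0,0,0,0]]]' | egrep 'pos|wrist'
python3 - <<'E'
from h import *;where(.066,0,'y')
from workcell import capture
import cv2
cv2.imwrite('pics/side3.png',cv2.resize(capture('side')[120:240,190:330,::-1],None,fx=5,fy=5,interpolation=cv2.INTER_CUBIC))
E
```

```text
position: [0.6425, 0.0732, 0.0568]
wrist_force: [-0.4, 0.6, -0.7]
position: [0.6385, 0.0736, 0.0568]
wrist_force: [1.2, 0.5, 0.5]
position: [0.6364, 0.0737, 0.0568]
wrist_force: [0.1, -1.3, -0.2]
t 12.97 housing xy [ 0.0701 -0.0005] z 0.0568 w 0.0641 F [ 0.1 -1.3 -0.2]
delta tool [0.0041 0.0005 0.    ] turn -0.0005 joints [-0.09  0.28 -0.05  1.24  0.   -0.  ]
```

View pics/side3.png

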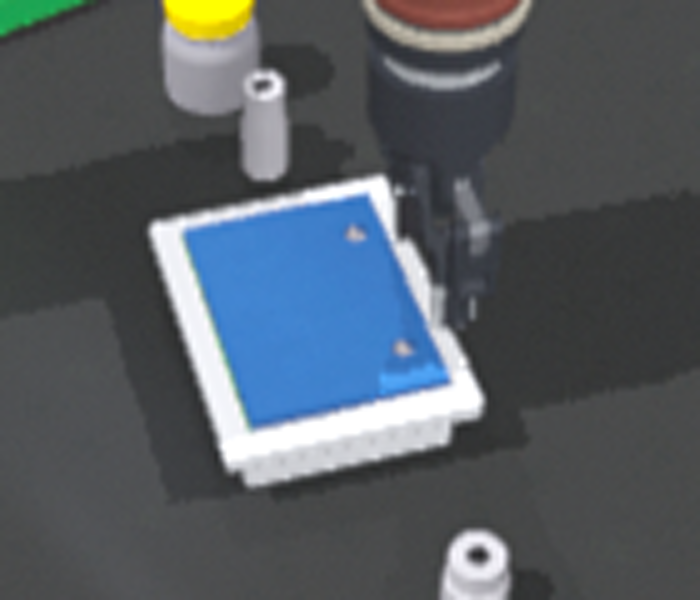

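The rim now looks even and the cover flat (corners (183,230), (372,193), (250,425), (450,382)). I'll retreat and check from above.

```bash
python3 -m crank '[[[-0.015,0,0,0],[-0.015,0,0,0],[0,0,-0.06,0],[0,0,-0.06,0],[0,0,-0.05,0],[0.03,0.05,0,0],[0.03,0.05,0,0],[0.03,0.05,0,0],[0.03,0.05,0,0],[0.03,0.05,0,0],[0.03,0.05,0,0],[0,0,0,0]]]' | egrep 'time|pos|wrist'
python3 - <<'E'
from workcell import capture
import cv2
a=cv2.resize(capture('top')[155:245,175:285,::-1],(520,425),interpolation=cv2.INTER_CUBIC)
cv2.imwrite('pics/top4.png',a)
b=capture('side')[145:225,210:300,::-1]
cv2.imwrite('pics/side4.png',cv2.resize(b,None,fx=7,fy=7,interpolation=cv2.INTER_CUBIC))
E
```

```text
time: 14.52
position: [0.5114, 0.3891, 0.2269]
wrist_force: [0.6, -0.0, 0.5]
```

View pics/top4.png

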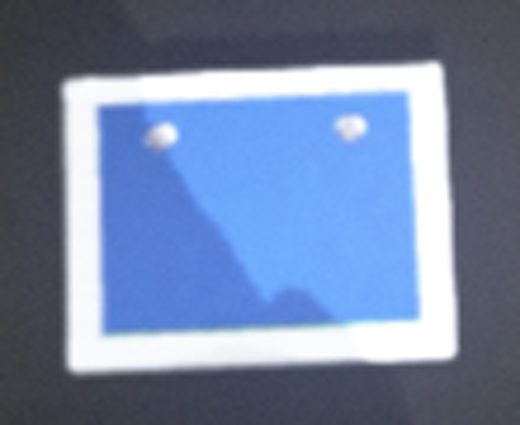

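View pics/side4.png

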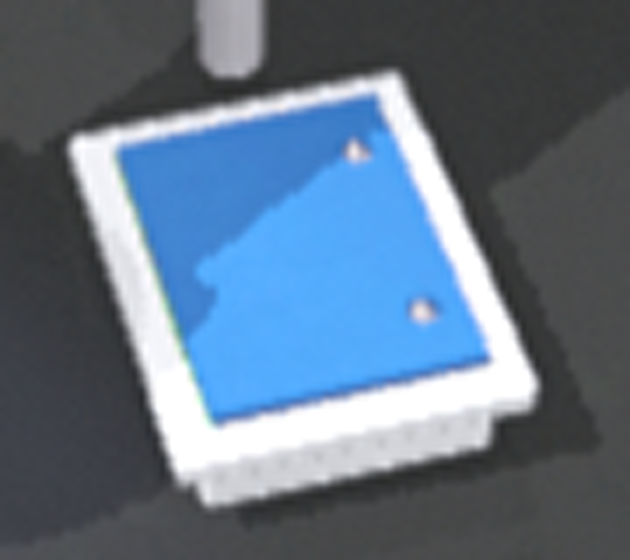

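The cover lies flat with an even rim in both views, and a pin shows in each hole. No gasket shows except a hairline at the −x edge, which fits the hole clearance. The arm is clear, so I'm handing in.

```bash
python3 -c "
from workcell import job;print(job.close_job())"
```

```text
the job is handed in; nothing more can be done
None
```

The cover was nudged onto both pins and lies flat on the housing in the last top and side views, the arm is clear, and the job was handed in at about 15 s; no verdict came back.

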